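# Chisel out of its holder, poised flat over the sharpening stone

## Robot

A 7-joint arm with a two-finger parallel gripper is mounted at the origin on a cart in front of the work surface, level with it; the furniture and walls round the work are solid. World frame = base frame: x ahead of the robot, y to its left, z up, the work surface at z = 0. Lengths are in mm, angles in rad, forces in N, time in s.
With the tool pointing down it reaches from about 400 to 875 mm from the base axis. Payload 6.5 kg.
Tool frame: the origin (TCP) lies midway between the tips of the shut fingers; the grasp point (between the pads) lies 19 mm behind it; z points along the fingers, y is the line along which they close (so a half turn about z gives the same grasp; the last joint's range is limited). The gripper opens to 88 mm and grips with 3 to 60 N. Pads are 18 mm wide; open, the fingers measure 123 mm over their backs; the gripper's body (75 mm by 187 mm) begins 45 mm behind the grasp point.
Start: joints at [1.097, 0.536, -0.004, 1.538, 0.003, 1.067, -0.071], TCP at [257.779, -596.691, 238.716] pointing down, gripper open.
Joint ranges: [-2.7, 2.7], [-0.37, 2.16], [-1.27, 1.26], [0.24, 2.4], [-1.31, 4.45], [0.19, 1.91], [-2.76, 2.76]. Speed limits (rad/s): [2.39, 2.39, 3.14, 3.14, 3.14, 3.14, 3.14].

## Interface

Orientations are given as a rotation vector (axis times angle).
In Python, from bench import bot, snapshot, camera_model gives the robot as it stands. The module is installed in compiled form; this text tells all that it offers.
- The arm moves only by the shell command python3 -m pendant 'ROWS' [FORCE]. ROWS is a JSON object of lists of equal length, an entry for each row: "translation": the shift along the world's x, y, z in mm, a list of three; "delta_rot": the turn, a rotation vector about the world's x, y, z in rad, a list of three; "gripper": the closure, from -1 (fully open) to 1 (shut). In form: {"translation": [[dx, dy, dz], ...], "delta_rot": [[wx, wy, wz], ...], "gripper": [gripper, ...]}. A call has 1 to 8 rows; each row shifts and turns the commanded pose from where the row before left it; what a row does not reach is not made up. A row lasts 1/8 s, in which the tool goes at most 62.5 mm and 10.7 degrees, less where a joint would pass 70% of its speed; a pose out of reach is approached as far as the arm can. A call is refused whole if a number of a shift passes 62.5 or a number of a turn 0.188, either way. A call with a gripper value outside its range is refused whole. The fingers move at their own pace and stop on an object; FORCE is the grip in N (left out, the last holds). Time passes only in rows, so rows that do not move let the fingers close. It gives the time, the measured TCP pose, the force, the opening and the grip force at its end, in the units of the state.
- bot.sense(): the state, without advancing time (a new reading comes with each control period).
- snapshot(name): name is "scene" or "top"; returns the picture (400x640x3 uint8, blue, green, red); there is no depth.
- camera_model(name): a dict with "vertical_fov" (degrees; the focal length in pixels is half the picture's height over the tangent of half this angle, whatever the lens; pixels are square), "cx", "cy" (the principal point, pixels), "k1" (the pictures are not rectified: a ray, as slopes to the right and down, at radius r is drawn at 1 + k1 r^2 times it, then the intrinsics apply), "extrinsics" (4x4, takes a point from camera to world coordinates). Camera axes: x right, y up, looking along -z (the intrinsics and any distortion apply to the point x, -y, -z); pixel columns grow to the right and rows downward; lengths in mm; the calibration is good to about 2 mm. A picture is of the moment at which its call begins. camera_model takes no time and is no camera call.
- bot.sign_off(): hands the job in; it is judged then, once.
The state is a dict: "clock": time; "joint_positions": joint angles; "dq": joint speeds; "tau": joint torques, N m; "tool_pos": TCP position; "tool_rot": TCP orientation; "wrist_force": force on the tool from outside, world axes, zero at the start; "wrist_torque": the same for the moment, N m; "grip_width": finger opening in mm; "grasp_force": force on a finger pad.
Only numpy, scipy, OpenCV 4.12 (cv2) and the standard library are available. Lean on these libraries where they do the work, as an engineer would, in place of code of your own. Each camera call takes 0.05 s, during which the arm holds its last target. There are 200 camera calls.

## Task

The pale-handled chisel in the leaning holder is due for sharpening. Draw it up out of its pocket, turn it level with its flat back underneath, and hold it in the gripper with its cutting edge over the middle of the sharpening stone, about five centimetres above it and never touching it. Leave the dark-handled chisel in the holder, the tape roll and the sanding block where they are, and finish while still holding the chisel motionless in the air.

Things in the scene. Friction and masses are not known exactly. Their poses are not given: they have to be found in the camera images.
- pale_chisel: bench chisel, pale wooden handle, 18 mm blade, 260 mm long, 0.1 to 0.2 kg. +y runs from edge to handle end, flat back looks to -z, so level means z up. Origin at mid-length, 4 mm under the flat back: edge at y = -130 mm, blade (z 4 to 14 mm) up to y = -7, round handle 22 to 28 mm thick from y = 5 to 130. Balances at y = 43 mm. May turn a few degrees in the fingers
- chisel_edge (a point): middle of the pale chisel's cutting edge (y = -130, z = 6 mm in its frame)
- chisel_grip (a point): good grasp point on the axis of the pale chisel's handle, 40 mm from its end (y = 90, z = 14 mm in its frame); close the fingers along the chisel's x. The handle stands free all round here; the holder's board ends 40 mm lower down the handle
- dark_chisel: bystander: chisel of the same shape with a dark brown handle and a 25 mm blade, in the holder's other pocket; same frame as the pale one
- chisel_holder: fixed wooden holder, base 160 x 180 mm; origin under its centre, +x to the back, z up. A 160 mm wide board on it slopes up to the back at 55 degrees, to 0.18 m. Two chisels lie on its front side, edges down, 90 mm apart, in either order; their +y is (0.574, 0, 0.819) and their +z (-0.819, 0, 0.574) in its frame. Handles reach up to 0.26 m
- sharpening_stone: fixed two-layer sharpening stone, red-brown over grey, 200 x 70 mm, in a dark wooden base 240 x 90 mm; its top is 46 mm above the bench. Origin under the base's centre, x along its length, z up
- stone_top (a point): centre of the stone's top face; same axes as the stone
- sanding_block: bystander: loose orange-brown sanding block 64 x 111 x 30 mm on the bench; origin under its centre, y along it
- masking_tape: bystander: loose roll of cream masking tape lying flat behind the work, 112 mm across, 24 mm high; origin under its centre
- pocket_mouths (a point): middle between the mouths of the holder's two pockets, which lie 45 mm to either side (along the holder's y). A pocket is 30 mm wide, 15 mm deep under a clear cover and 100 mm long; the blade tip stands on its closed foot. Draw the chisel at least 110 mm along its own +y to free it

How it is judged (in metres and radians):
On the way:
1. the pale chisel is held in the fingers, drawn clear of its pocket (edge 105 mm above the bench) (height (world z) of chisel_edge above 0.105 m and contact force between the fingers and pale_chisel above 0.5 N), for 0.1 s.
At the end, for the whole second after the job is handed in: the pale chisel is gripped by the fingers and touches neither holder, stone nor bystanders; it is level, flat back down, within 0.2 rad; its cutting edge is 20 to 90 mm above the stone's top, within 60 mm of the stone's centre along it and 30 mm across it; it is at rest (under 0.03 m/s) (contact force between the fingers and pale_chisel above 0.5 N and contact force between pale_chisel and chisel_holder below 0.1 N and contact force between pale_chisel and sharpening_stone below 0.1 N and contact force between pale_chisel and dark_chisel below 0.1 N and contact force between pale_chisel and masking_tape below 0.1 N and contact force between pale_chisel and sanding_block below 0.1 N and angle between pale_chisel's own z axis and vertical below 0.2 rad and z of chisel_edge in the frame of stone_top between 0.02 and 0.09 m and x of chisel_edge in the frame of stone_top between -0.06 and 0.06 m and y of chisel_edge in the frame of stone_top between -0.03 and 0.03 m and linear speed of pale_chisel below 0.03 m/s); the arm keeps its last pose, push and grip.
It fails at once if the pale chisel strikes the stone (more than 1 N) (contact force between pale_chisel and sharpening_stone above 1 N).
It fails at once if the dark chisel is shifted by more than 20 mm (distance of dark_chisel from where it was at the start of the episode above 0.02 m).
It fails at once if the sanding block is shifted by more than 20 mm (distance of sanding_block from where it was at the start of the episode above 0.02 m).
It fails at once if the tape roll is shifted by more than 20 mm (distance of masking_tape from where it was at the start of the episode above 0.02 m).
It also fails if it takes over 35 s, if anything falls off the work surface, if the arm or the gripper's body presses on something with over 40 N, if the wrist force passes 120 N, or if a joint passes its speed limit or range.

## Working session

There is one attempt and no reset: what is moved stays moved. The work goes in short steps, Python scripts to look and compute and a shell command to move; the robot and the scene stay as the last step left them, time stands still between calls to the robot, and variables do not carry over. Pictures are saved under pics/ and viewed, at most 10 in all, crops included, and the job is handed in when it is done.

```bash
mkdir -p pics; python3 - <<'E'
from bench import bot,snapshot,camera_model
import cv2,numpy as np
for n in("scene","top"):
    cv2.imwrite(f"pics/{n}0.png",snapshot(n)); m=camera_model(n); print(n,m["vertical_fov"],m["cx"],m["cy"],m["k1"]); print(np.round(m["extrinsics"],3))
s=bot.sense(); print({k:np.round(v,3) for k,v in s.items()})
E
```

```text
scene 52.96346639479758 324.35420966564936 200.61122581518805 0.03451424904194236
[[-8.08000e-01  4.36000e-01 -3.97000e-01  9.89340e+01]
 [-5.89000e-01 -6.16000e-01  5.22000e-01  5.49932e+02]
 [-1.70000e-02  6.56000e-01  7.55000e-01  9.63917e+02]
 [ 0.00000e+00  0.00000e+00  0.00000e+00  1.00000e+00]]
top 48.02905355742641 320.45891404059506 201.59582399280794 -0.10986023292362969
[[-2.800000e-02  9.940000e-01 -1.040000e-01  4.158320e+02]
 [-1.000000e+00 -2.600000e-02  1.400000e-02 -1.474600e+01]
 [ 1.100000e-02  1.050000e-01  9.940000e-01  1.364289e+03]
 [ 0.000000e+00  0.000000e+00  0.000000e+00  1.000000e+00]]
{'clock': np.float64(0.1), 'joint_positions': array([ 1.097,  0.537, -0.004,  1.539,  0.003,  1.067, -0.071]), 'dq': array([-0.   , -0.002, -0.001, -0.001, -0.001,  0.   , -0.   ]), 'tau': array([ 2.0000e-03, -5.7208e+01,  9.9400e-01, -2.5223e+01, -5.6000e-02,
        1.3000e-02,  0.0000e+00]), 'tool_pos': array([ 257.536, -596.21 ,  237.935]), 'tool_rot': array([-3.075e+00, -6.360e-01,  1.000e-03]), 'wrist_force': array([-0.612,  0.382,  0.436]), 'wrist_torque': array([-0.008, -0.02 ,  0.007]), 'grasp_force': np.float64(0.0), 'grip_width': np.float64(88.216)}
```

View pics/scene0.png

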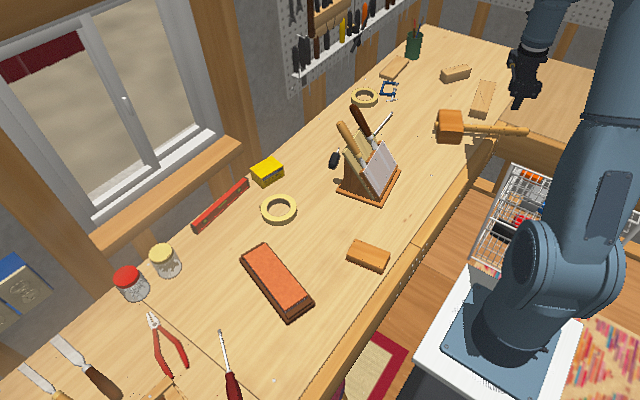

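View pics/top0.png

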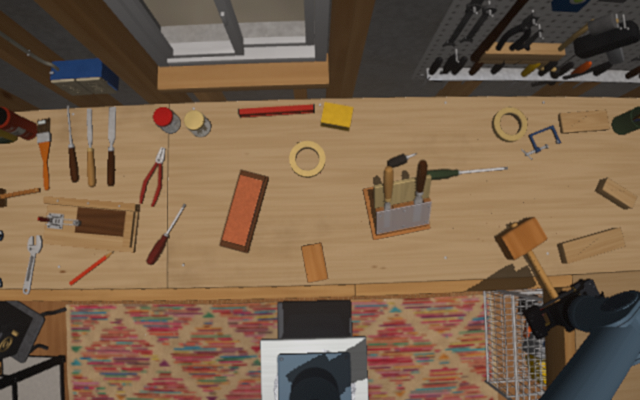

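The scene view shows the holder at (370,180), the pale handle at (350,138), the stone at (277,282) and the sanding block at (369,256). In the top view, the pale handle is at (389,180), the dark handle at (421,175), the stone at (244,211) and the tape at (307,159).

```bash
cat > h.py <<'E'
import numpy as np,cv2
from bench import camera_model
def cam(n):
    m=camera_model(n); f=200/np.tan(np.radians(m["vertical_fov"])/2)
    return m,f,np.array(m["extrinsics"])
def ray(n,uv):
    m,f,E=cam(n); d=np.array([(uv[0]-m["cx"])/f,(uv[1]-m["cy"])/f]); s=d.copy()
    for _ in range(20): s=d/(1+m["k1"]*(s@s))
    v=E[:3,:3]@np.array([s[0],-s[1],-1]); return E[:3,3],v/np.linalg.norm(v)
def plane(n,uv,z):
    o,v=ray(n,uv); return o+v*(z-o[2])/v[2]
def two(a,b):
    (o,v),(p,w)=ray("scene",a),ray("top",b)
    t=np.linalg.lstsq(np.c_[v,-w],p-o,rcond=None)[0]; A=o+v*t[0];B=p+w*t[1]
    return (A+B)/2,np.linalg.norm(A-B)
def proj(n,X):
    m,f,E=cam(n); c=E[:3,:3].T@(np.array(X)-E[:3,3]); s=np.array([c[0],-c[1]])/-c[2]
    s=s*(1+m["k1"]*(s@s)); return s*f+[m["cx"],m["cy"]]
E
python3 - <<'E'
from h import *
S=cv2.imread("pics/scene0.png");T=cv2.imread("pics/top0.png")
a=cv2.resize(S[95:215,320:420],None,fx=4,fy=4,interpolation=cv2.INTER_CUBIC)
b=cv2.resize(T[145:245,355:440],None,fx=4.7,fy=4.8,interpolation=cv2.INTER_CUBIC)
cv2.imwrite("pics/crop.png",np.hstack([a,b])); print(a.shape,b.shape)
for n,I,(x0,y0,x1,y1) in(("scene",S,(230,230,325,330)),("top",T,(210,160,280,260))):
    h=cv2.cvtColor(I,cv2.COLOR_BGR2HSV)[y0:y1,x0:x1]
    m=cv2.inRange(h,(0,120,120),(12,255,255))
    c=max(cv2.findContours(m,0,1)[0],key=cv2.contourArea).reshape(-1,2)+[x0,y0]
    P=np.array([plane(n,p,46)[:2] for p in c],np.float32); print(n,cv2.contourArea(c.astype(np.float32)),cv2.minAreaRect(P),cv2.boxPoints(cv2.minAreaRect(P)))
E
```

```text
(480, 400, 3) (480, 400, 3)
scene 1791.0 ((539.6090698242188, 197.29489135742188), (72.40325927734375, 203.47813415527344), 73.87477111816406) [[431.81818 190.77432]
 [627.29083 134.26077]
 [647.39996 203.81546]
 [451.9273  260.329  ]]
top 1507.0 ((536.0318603515625, 198.9598388671875), (70.38011932373047, 199.8671875), 73.64623260498047) [[430.23306 193.33154]
 [622.0139  137.05548]
 [641.8307  204.58813]
 [450.0498  260.8642 ]]
```

View pics/crop.png

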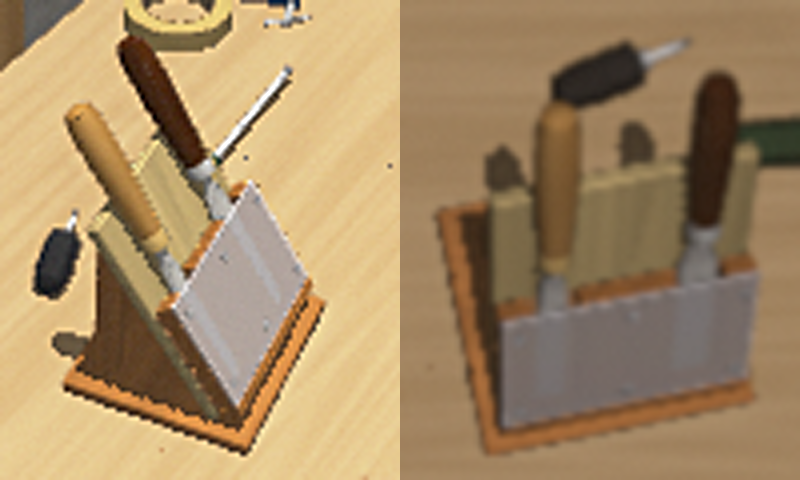

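In the crop, the pale handle runs from (80,110) to (157,245) in the scene half and from (559,108) to (552,272) in the top half. The dark handle and base corners are also clear, so I can triangulate from these.

```bash
python3 - <<'E'
from h import *
s=lambda u,v:(u/4+320-.4,v/4+95-.4); t=lambda u,v:((u-400)/4.7+355-.4,v/4.8+145-.4)
P={}
for k,a,b in(("pe",(80,110),(559,108)),("pf",(157,245),(552,272)),("de",(130,44),(718,79)),("df",(203,170),(703,237)),
 ("c_fl",(245,445),(491,445)),("c_fr",(324,300),(755,392)),("c_bl",(65,380),(438,208))):
    P[k],e=two(s(*a),t(*b)); print(k,P[k].round(1),round(e,1))
for a,b in(("pf","pe"),("df","de")): d=P[b]-P[a]; print(np.linalg.norm(d),d/np.linalg.norm(d),np.degrees(np.arctan2(d[1],d[0])))
d=P["pe"]-P["de"];print(d,np.degrees(np.arctan2(-d[0],d[1])))
for z in(0,10):
  for n,f,c in(("scene",s,[(245,452),(324,303),(65,385)]),("top",t,[(490,452),(755,398),(438,210)])):
    Q=np.array([plane(n,f(*x),z)[:2] for x in c]); y=Q[0]-Q[1];x=Q[2]-Q[0];print(z,n,Q.round().tolist(),np.linalg.norm(y),np.linalg.norm(x),np.degrees([np.arctan2(-y[0],y[1]),np.arctan2(x[1],x[0])]))
E
```

```text
pe [ 614.1 -205.7  250. ] 3.7
pf [ 541.4 -211.1  155. ] 6.4
de [ 628.8 -293.3  247.8] 2.1
df [ 558.3 -300.5  156.4] 4.9
c_fl [ 444.6 -192.4   11.3] 1.0
c_fr [ 472.3 -365.4   13.2] 1.9
c_bl [ 594.6 -163.4   17.4] 1.4
119.79912750902953 [0.60700705 0.04481004 0.7934321 ] 4.221989545852078
115.70852920463588 [0.60973998 0.06243131 0.79013891] 5.846144792074149
[-14.72881941  87.60341246   2.17497392] 9.543916286889166
0 scene [[445.0, -195.0], [475.0, -375.0], [600.0, -172.0]] 182.53599342556925 156.9955124874394 [9.56942762 8.45023952]
0 top [[441.0, -193.0], [470.0, -368.0], [596.0, -165.0]] 177.6559539135449 157.87240331539923 [ 9.41015262 10.21993383]
10 scene [[441.0, -188.0], [471.0, -366.0], [595.0, -165.0]] 180.64230276527184 155.36678748845833 [9.56942762 8.45023952]
10 top [[441.0, -192.0], [469.0, -366.0], [595.0, -164.0]] 176.3537663775043 156.71522579698004 [ 9.41015262 10.21993383]
```

```bash
cat >> h.py <<'E'
from scipy.spatial.transform import Rotation as Ro
PS=np.radians(9.4); H=Ro.from_euler('z',PS).as_matrix()
cy=H@[.574,0,.819]; cz=H@[-.819,0,.574]
E
python3 - <<'E'
from h import *
from scipy.optimize import least_squares
s=lambda u,v:np.array((u/4+320-.4,v/4+95-.4)); t=lambda u,v:np.array(((u-400)/4.7+355-.4,v/4.8+145-.4))
for nm,ob in(("pale",((126,s(80,110),t(559,108)),(-2,s(157,245),t(552,272)))),("dark",((126,s(130,44),t(718,79)),(-2,s(203,170),t(703,237))))):
  f=lambda g:np.concatenate([np.r_[proj("scene",g+cy*(y-90))-a,proj("top",g+cy*(y-90))-b] for y,a,b in ob])
  r=least_squares(f,[592,-207,222]); print(nm,"grip",r.x.round(1),"res px",r.fun.round(1), "holder y",r.x@H[:,1])
from bench import bot
q=bot.sense(); R0=Ro.from_rotvec(q["tool_rot"])
zt=-cz; yt=-H[:,1]; R=Ro.from_matrix(np.c_[np.cross(yt,zt),yt,zt])
print("turn",(R*R0.inv()).as_rotvec(),"R0\n",R0.as_matrix().round(2),"zt",zt)
E
```

```text
pale grip [ 593.6 -206.3  224.3] res px [-1.2 -0.6 -0.5  0.4  1.6  0.8  0.4 -0.9] holder y -300.4742072658841
dark grip [ 609.4 -295.1  223.4] res px [-0.9 -1.3  0.  -0.4  1.4  1.7 -0.  -0.1] holder y -390.6452922701545
turn [ 0.26995472 -0.92318593 -0.22548979] R0
 [[ 0.92  0.4  -0.  ]
 [ 0.4  -0.92  0.  ]
 [-0.   -0.   -1.  ]] zt [ 0.8080026   0.13376396 -0.574     ]
```

```bash
python3 -m pendant '{"translation":[[20,40,40],[31,48,30],[31,48,10],[31,48,0],[33,48,0],[33,48,0],[33,48,-10],[33,46,-20]],"delta_rot":[[0.034,-0.115,-0.028],[0.034,-0.115,-0.028],[0.034,-0.115,-0.028],[0.034,-0.115,-0.028],[0.034,-0.115,-0.028],[0.034,-0.115,-0.028],[0.034,-0.115,-0.028],[0.032,-0.118,-0.029]],"gripper":[-1,-1,-1,-1,-1,-1,-1,-1]}' 30
python3 - <<'E'
from h import *
from bench import bot,snapshot
q=bot.sense();print(q["joint_positions"].round(2),q["tool_pos"])
zt=-cz; yt=-H[:,1]; R=Ro.from_matrix(np.c_[np.cross(yt,zt),yt,zt])
print((R*Ro.from_rotvec(q["tool_rot"]).inv()).as_rotvec(),np.array([593.5,-206.3,223])+19*zt-q["tool_pos"])
cv2.imwrite("pics/a.png",np.vstack([snapshot("scene")[80:240,250:530],snapshot("top")[130:270,300:580]]))
E
```

```text
clock: 1.1
tool_pos: [479.1, -255.1, 275.4]
tool_rot: [-2.782, -0.278, -1.232]
wrist_force: [0.5, -0.4, -3.0]
grip_width: 88.2
grasp_force: 0.0
[ 1.41  0.28 -0.7   2.22 -1.23  0.52  0.46] [ 479.06665117 -255.11823959  275.35542873]
[ 0.01773743 -0.12441146 -0.03767281] [129.78539824  51.35975489 -63.26142873]
```

View pics/a.png

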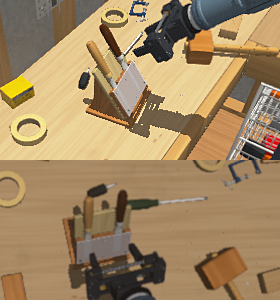

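The picture shows the gripper in front of the holder, still short of the commanded pose. I'll let it settle.

```bash
cat > st.py <<'E'
from h import *
from bench import bot
q=bot.sense();print(q["clock"],q["joint_positions"].round(2),q["tool_pos"].round(1),q["wrist_force"].round(1))
zt=-cz; yt=-H[:,1]; R=Ro.from_matrix(np.c_[np.cross(yt,zt),yt,zt])
print((R*Ro.from_rotvec(q["tool_rot"]).inv()).as_rotvec().round(3),(np.array([593.5,-206.3,223])+19*zt-q["tool_pos"]).round(1))
E
python3 -m pendant '{"translation":[[0,0,0],[0,0,0],[0,0,0]],"delta_rot":[[0,0,0],[0,0,0],[0,0,0]],"gripper":[-1,-1,-1]}'; python3 st.py
```

```text
clock: 1.58
tool_pos: [478.5, -260.6, 276.9]
tool_rot: [-2.786, -0.271, -1.235]
wrist_force: [0.2, 0.2, 0.0]
grip_width: 88.3
grasp_force: 0.0
1.575 [ 1.41  0.28 -0.7   2.21 -1.22  0.52  0.45] [ 478.5 -260.6  276.9] [0.2 0.2 0. ]
[ 0.019 -0.123 -0.032] [130.3  56.9 -64.8]
```

```bash
python3 -m pendant '{"translation":[[0,18,14],[0,18,14],[0,0,0],[0,0,0]],"delta_rot":[[0.01,-0.062,-0.016],[0.009,-0.061,-0.016],[0,0,0],[0,0,0]],"gripper":[-1,-1,-1,-1]}'; python3 st.py
```

```text
clock: 2.08
tool_pos: [478.7, -231.6, 296.7]
tool_rot: [-2.723, -0.228, -1.371]
wrist_force: [0.1, -0.5, 0.2]
grip_width: 88.1
grasp_force: 0.0
2.075 [ 1.83  0.39 -1.2   2.28 -1.3   0.37  0.54] [ 478.7 -231.6  296.7] [ 0.1 -0.5  0.2]
[-0.004 -0.027 -0.007] [130.2  27.9 -84.6]
```

```bash
python3 -m pendant '{"translation":[[24,5,-15],[24,5,-16],[22,5,-15],[0,0,0],[0,0,0]],"delta_rot":[[0,0,0],[0,0,0],[0,0,0],[0,0,0],[0,0,0]],"gripper":[-1,-1,-1,-1,-1]}'; python3 st.py
```

```text
clock: 2.7
tool_pos: [519.7, -213.2, 287.2]
tool_rot: [-2.702, -0.243, -1.372]
wrist_force: [-0.4, 0.6, 0.2]
grip_width: 88.1
grasp_force: 0.0
2.7 [ 1.74  0.53 -1.27  2.25 -1.31  0.19  0.54] [ 519.7 -213.2  287.2] [-0.4  0.6  0.2]
[-0.014 -0.021 -0.025] [ 89.2   9.4 -75.1]
```

Joints 3, 5 and 6 are at their limits, so this arm branch is a dead end. I'll fit a simple 7R model to the recorded poses and find a good branch.

```bash
cat > kin.py <<'E'
from h import *
from scipy.optimize import least_squares
def fk(q,p,s):
    e=lambda a,x:Ro.from_euler(a,x)
    h,x0,a1,L1,a2,L2,a3,L3=p; R=e('z',s[0]*q[0]); T=np.array([0,0,h]); T=T+R.apply([x0,0,0])
    R=R*e('y',q[1]); R=R*e('z',s[1]*q[2]); T=T+R.apply([a1,0,L1]); R=R*e('y',q[3]); T=T+R.apply([a2,0,0])
    R=R*e('z',s[2]*q[4]); T=T+R.apply([0,0,L2]); R=R*e('y',q[5]); T=T+R.apply([a3,0,0]); R=R*e('z',s[3]*q[6]); T=T+R.apply([0,0,L3])
    return T,R
D=[([1.097,.537,-.004,1.539,.003,1.067,-.071],[257.5,-596.2,237.9],[-3.075,-.636,.001]),
([1.41,.28,-.70,2.22,-1.23,.52,.46],[479.1,-255.1,275.4],[-2.782,-.278,-1.232]),
([1.41,.28,-.70,2.21,-1.22,.52,.45],[478.5,-260.6,276.9],[-2.786,-.271,-1.235]),
([1.83,.39,-1.2,2.28,-1.3,.37,.54],[478.7,-231.6,296.7],[-2.723,-.228,-1.371]),
([1.74,.53,-1.27,2.25,-1.31,.19,.54],[519.7,-213.2,287.2],[-2.702,-.243,-1.372])]
E
python3 - <<'E'
from kin import *
import itertools
o=[]
for s in itertools.product((-1,1),repeat=4):
    # rotation consistency: tool const offset C
    Rs=[fk(q,np.zeros(8),s)[1].inv()*Ro.from_rotvec(r) for q,t,r in D]
    C=Rs[0]; er=max((C.inv()*x).magnitude() for x in Rs)
    o.append((er,s,C.as_rotvec().round(3)))
o.sort(key=lambda x:x[0]); print(o[:3])
s=o[0][1]
f=lambda p:np.concatenate([fk(q,p,s)[0]-t for q,t,r in D]+[.003*(p-[300,0,0,350,0,350,0,250])])
r=least_squares(f,[300,0,0,350,0,350,0,250]); print(r.x.round(1),r.fun[:15].round(1))
E
```

```text
[(0.01095482475863573, (-1, -1, -1, -1), array([-0.   ,  0.   ,  1.571])), (0.7035602177807452, (1, 1, 1, 1), array([ 2.000e-03, -2.000e-03, -2.386e+00])), (1.1368932475745466, (1, 1, -1, -1), array([-0.   , -0.009, -2.525]))]
[358.7  -6.3  36.8 465.5  20.1 417.1 -29.8 282.1] [39.8 20.3  0.3 -1.6  1.1 -2.3  1.9  2.8 -0.7  1.3 -5.1 -0.1 -1.7  1.2
  2.8]
```

```bash
python3 - <<'E'
s=open('kin.py').read()
s=s.replace("h,x0,a1,L1,a2,L2,a3,L3=p","h,x0,a1,L1,a2,L2,a3,L3,b1,b2,b3=p").replace("[x0,0,0]","[x0,b1,0]").replace("[a1,0,L1]","[a1,b2,L1]").replace("[0,0,L2]","[0,b3,L2]")
open('kin.py','w').write(s+'''S=(-1,-1,-1,-1); C=Ro.from_euler('z',np.pi/2)
p0=np.array([300,0,0,400,0,400,0,250,0,0,0.])
f=lambda p:np.concatenate([fk(q,p,S)[0]-t for q,t,r in D]+[.02*(p-p0)])
fit=least_squares(f,p0);P=fit.x
lo=np.array([-2.7,-.37,-1.27,.24,-1.31,.19,-2.76]);hi=np.array([2.7,2.16,1.26,2.4,4.45,1.91,2.76])
def ik(T,R,n=40,seed=0):
    g=np.random.default_rng(seed);out=[]
    for i in range(n):
        def e(q):
            t,r=fk(q,P,S); return np.r_[(t-T)/100,(R.inv()*r*C).as_rotvec()]
        r=least_squares(lambda q:np.r_[e(q),.003*(q-(lo+hi)/2)/(hi-lo)],g.uniform(lo,hi),bounds=(lo,hi))
        if np.abs(e(r.x)).max()<.03: out.append(np.r_[r.x,np.min(np.minimum(r.x-lo,hi-r.x))])
    return out
''')
E
python3 - <<'E'
from kin import *
print(P.round(0),fit.fun[:15].round(1))
for el in(35,50,65):          # tool elevation below horizontal
  for sg in(1,-1):
    a=np.radians(el); zt=H@[np.cos(a),0,-np.sin(a)]; yt=-sg*H[:,1]; R=Ro.from_matrix(np.c_[np.cross(yt,zt),yt,zt])
    o=ik(np.array([593.5,-206.3,223])+19*zt,R); o.sort(key=lambda x:-x[-1]); print(el,sg,len(o),*[x.round(2) for x in o[:2]])
for el in(90,75):
  for sg in(1,-1):
   for psi in(9.4,-15,-40,-70):
    Hf=Ro.from_euler('z',psi,degrees=True).as_matrix();a=np.radians(el); zt=Hf@[np.cos(a),0,-np.sin(a)]; yt=-sg*Hf[:,1]; R=Ro.from_matrix(np.c_[np.cross(yt,zt),yt,zt])
    o=ik(np.array([537.,198,104])+220*Hf[:,0]+19*zt,R,20); o.sort(key=lambda x:-x[-1]); print("fin",el,sg,psi,len(o),*[x.round(2) for x in o[:1]])
E
```

```text
[322.  -2.  13. 502. -14. 443.  12. 306. -29. -16.   1.] [ 0.   0.1  0.1 -1.7 -0.8 -1.4  1.4  0.9  0.2 -0.1 -0.1  0.7  0.3 -0.2
  0.4]
35 1 22 [0.26 0.46 0.3  2.26 4.18 0.76 1.01 0.14] [0.26 0.46 0.3  2.26 4.18 0.76 1.01 0.14]
35 -1 21 [ 0.39  0.44  0.14  2.25  4.16  0.7  -2.08  0.15] [ 0.39  0.44  0.14  2.25  4.16  0.7  -2.08  0.15]
50 1 17 [ 0.67  0.4  -0.27  2.09 -1.31  0.29  0.26  0.  ] [ 0.67  0.4  -0.27  2.09 -1.31  0.29  0.26  0.  ]
50 -1 18 [ 1.36  0.77 -1.27  2.05  1.24  0.36  1.08  0.  ] [ 1.36  0.77 -1.27  2.05  1.24  0.36  1.08  0.  ]
65 1 19 [ 0.45  0.4  -0.1   1.93 -0.39  0.47 -0.72  0.28] [ 0.45  0.4  -0.1   1.93 -0.39  0.47 -0.72  0.28]
65 -1 19 [ 1.12  0.62 -1.03  1.89  0.66  0.57  1.53  0.24] [ 1.12  0.62 -1.03  1.89  0.66  0.57  1.53  0.24]
fin 90 1 9.4 12 [-0.31  0.95 -0.09  1.16  0.08  1.04 -1.81  0.85]
fin 90 1 -15 12 [-0.22  0.89 -0.05  1.26  0.05  0.98 -2.11  0.65]
fin 90 1 -40 11 [-0.14  0.8   0.    1.46 -0.    0.88 -2.41  0.35]
fin 90 1 -70 15 [-0.14  0.66  0.12  1.76 -0.11  0.73 -2.76  0.  ]
fin 90 -1 9.4 10 [-0.19  0.97 -0.34  1.14  0.32  1.08  1.19  0.83]
fin 90 -1 -15 11 [-0.06  0.92 -0.34  1.25  0.32  1.02  0.87  0.83]
fin 90 -1 -40 12 [ 0.07  0.83 -0.35  1.44  0.33  0.93  0.5   0.74]
fin 90 -1 -70 14 [ 0.21  0.69 -0.38  1.73  0.34  0.78  0.01  0.59]
fin 75 1 9.4 12 [-0.28  0.83 -0.17  1.43  0.3   0.66 -2.    0.47]
fin 75 1 -15 12 [-0.23  0.79 -0.11  1.49  0.35  0.66 -2.39  0.37]
fin 75 1 -40 10 [-0.24  0.73  0.    1.62  0.34  0.66 -2.76  0.  ]
fin 75 1 -70 17 [ 0.22  0.72 -0.57  1.79  0.86  0.88  2.65  0.11]
fin 75 -1 9.4 9 [-0.06  0.89 -0.54  1.41  0.7   0.77  0.89  0.58]
fin 75 -1 -15 11 [-0.01  0.85 -0.48  1.48  0.73  0.78  0.5   0.59]
fin 75 -1 -40 12 [ 0.05  0.78 -0.42  1.6   0.74  0.79  0.1   0.6 ]
fin 75 -1 -70 14 [ 0.07  0.67 -0.35  1.8   0.7   0.79 -0.38  0.6 ]
```

```bash
python3 - <<'E'
from kin import *
sg=1
def Rt(psi,el):
    Hf=Ro.from_euler('z',psi,degrees=True).as_matrix();a=np.radians(el); zt=Hf@[np.cos(a),0,-np.sin(a)]; yt=-sg*Hf[:,1]; return Hf,zt,Ro.from_matrix(np.c_[np.cross(yt,zt),yt,zt])
for sg in(1,-1):
  for el in(55,60,65):
    _,zt,R=Rt(9.4,el)
    for b in(0,100):
        o=ik(np.array([593.5,-206.3,223])+(19-b)*zt,R,15); o.sort(key=lambda x:-x[-1]); print("grasp",sg,el,b,*[x.round(2) for x in o[:1]])
  for el in(110,120):
   for psi in(30,9.4,-15,-40,-70):
    Hf,zt,R=Rt(psi,el); o=ik(np.array([537.,198,104])+220*Hf[:,0]+19*zt,R,15); o.sort(key=lambda x:-x[-1]); print("fin",sg,el,psi,len(o),*[x.round(2) for x in o[:1]])
E
```

```text
grasp 1 55 0 [ 0.37  0.38  0.07  2.06 -1.11  0.39  0.    0.2 ]
grasp 1 55 100 [ 0.5   0.18 -0.01  2.08 -0.79  0.51 -0.28  0.32]
grasp 1 60 0 [ 0.46  0.38 -0.08  1.99 -0.66  0.39 -0.45  0.2 ]
grasp 1 60 100 [ 0.48  0.2  -0.04  2.   -0.55  0.57 -0.55  0.38]
grasp 1 65 0 [ 0.45  0.4  -0.1   1.93 -0.39  0.47 -0.72  0.28]
grasp 1 65 100 [ 0.46  0.23 -0.05  1.92 -0.37  0.65 -0.74  0.46]
fin 1 110 30 10 [-0.45  1.2  -0.04  0.67  0.05  1.62 -1.53  0.29]
fin 1 110 9.4 10 [-0.32  1.2  -0.05  0.67 -0.02  1.61 -1.75  0.3 ]
fin 1 110 -15 11 [-0.16  1.1  -0.06  0.88 -0.1   1.47 -2.01  0.44]
fin 1 110 -40 7 [-0.02  0.95 -0.05  1.2  -0.21  1.25 -2.23  0.53]
fin 1 110 -70 7 [ 0.07  0.74  0.03  1.64 -0.41  0.96 -2.43  0.33]
fin 1 120 30 10 [-0.52  1.39  0.35  0.35 -0.28  1.91 -1.44  0.  ]
fin 1 120 9.4 10 [-0.36  1.39  0.23  0.35 -0.29  1.91 -1.7   0.  ]
fin 1 120 -15 10 [-0.14  1.25 -0.08  0.63 -0.15  1.74 -2.01  0.17]
fin 1 120 -40 7 [ 0.03  1.05 -0.09  1.06 -0.26  1.44 -2.21  0.47]
fin 1 120 -70 7 [ 0.17  0.81 -0.03  1.57 -0.49  1.08 -2.34  0.42]
grasp -1 55 0 [ 1.32  0.76 -1.27  2.    1.09  0.47  
[... 307 characters left out ...]
 1.91 -0.24  0.64  2.29  0.45]
fin -1 110 30 7 [-0.41  1.21 -0.17  0.66  0.17  1.63  1.57  0.28]
fin -1 110 9.4 8 [-0.28  1.21 -0.19  0.67  0.1   1.62  1.35  0.29]
fin -1 110 -15 9 [-0.1   1.12 -0.23  0.87  0.05  1.48  1.06  0.43]
fin -1 110 -40 9 [ 0.1   0.97 -0.29  1.19 -0.01  1.25  0.78  0.66]
fin -1 110 -70 10 [ 0.33  0.78 -0.35  1.61 -0.09  0.93  0.46  0.74]
fin -1 120 30 7 [-0.52  1.39  0.35  0.35 -0.28  1.91  1.7   0.  ]
fin -1 120 9.4 8 [-0.36  1.39  0.23  0.35 -0.29  1.91  1.44  0.  ]
fin -1 120 -15 9 [-0.11  1.25 -0.21  0.62 -0.04  1.74  1.09  0.17]
fin -1 120 -40 9 [ 0.12  1.06 -0.29  1.05 -0.1   1.44  0.83  0.47]
fin -1 120 -70 10 [ 0.38  0.84 -0.36  1.55 -0.23  1.04  0.6   0.85]
```

```bash
cat > st.py <<'E'
from h import *
import sys
from bench import bot
el,b=map(float,sys.argv[1:3]); psi=float(sys.argv[3]) if len(sys.argv)>3 else 9.4
q=bot.sense();print(q["joint_positions"].round(2))
Hf=Ro.from_euler('z',psi,degrees=True).as_matrix();a=np.radians(el); zt=Hf@[np.cos(a),0,-np.sin(a)]; yt=-Hf[:,1]; R=Ro.from_matrix(np.c_[np.cross(yt,zt),yt,zt])
print("turn",(R*Ro.from_rotvec(q["tool_rot"]).inv()).as_rotvec().round(3),"shift",(np.array([593.5,-206.3,223])+(19-b)*zt-q["tool_pos"]).round(1),"zt",zt.round(3))
E
python3 -m pendant '{"translation":[[-30,-10,10],[-30,-20,20],[-20,-20,20],[0,-30,20],[0,-30,0],[0,-30,0],[0,-30,0],[0,0,0]],"delta_rot":[[0,0,0],[-0.01,0.08,0.01],[-0.022,0.13,0.02],[-0.022,0.13,0.02],[-0.022,0.13,0.02],[-0.022,0.13,0.02],[-0.022,0.13,0.02],[-0.022,0.13,0.02]],"gripper":[-1,-1,-1,-1,-1,-1,-1,-1]}'; python3 st.py 90 120; python3 st.py 62 110
```

```text
clock: 3.7
tool_pos: [438.4, -385.3, 356.8]
tool_rot: [-3.021, -0.411, -0.089]
wrist_force: [0.1, 0.6, 0.2]
grip_width: 88.1
grasp_force: 0.0
[ 1.19  0.42 -0.68  1.52  0.16  1.3  -0.79]
turn [-0.096  0.05  -0.106] shift [155.1 179.  -32.8] zt [ 0.  0. -1.]
[ 1.19  0.42 -0.68  1.52  0.16  1.3  -0.79]
turn [ 0.011 -0.426 -0.125] shift [112.9 172.  -53.4] zt [ 0.463  0.077 -0.883]
```

```bash
python3 -m pendant '{"translation":[[10,40,0],[20,40,0],[25,40,-10],[25,30,-15],[20,22,-15],[13,0,-13],[0,0,0],[0,0,0]],"delta_rot":[[0,0,-0.06],[0,-0.03,-0.065],[0.0,-0.1,0],[0.005,-0.1,0],[0.006,-0.1,0],[0,-0.096,0],[0,0,0],[0,0,0]],"gripper":[-1,-1,-1,-1,-1,-1,-1,-1]}'; python3 st.py 62 110;python3 st.py 62 0
```

```text
clock: 4.7
tool_pos: [553.0, -210.8, 304.6]
tool_rot: [-2.973, -0.252, -0.752]
wrist_force: [-0.2, -0.6, 0.5]
grip_width: 88.3
grasp_force: 0.0
[ 1.17  0.3  -0.84  1.94 -0.1   0.59 -0.93]
turn [-0.024  0.005 -0.011] shift [-1.7 -2.5 -1.3] zt [ 0.463  0.077 -0.883]
[ 1.17  0.3  -0.84  1.94 -0.1   0.59 -0.93]
turn [-0.024  0.005 -0.011] shift [ 49.3   5.9 -98.4] zt [ 0.463  0.077 -0.883]
```

```bash
python3 -m pendant '{"translation":[[12,1,-24],[12,2,-25],[12,1,-25],[13,2,-24],[0,0,0],[0,0,0]],"delta_rot":[[-0.012,0.002,-0.005],[-0.012,0.003,-0.006],[0,0,0],[0,0,0],[0,0,0],[0,0,0]],"gripper":[-1,-1,-1,-1,-1,-1]}'; python3 st.py 62 0
python3 - <<'E'
from h import *
from bench import snapshot
a=cv2.resize(snapshot("scene")[85:215,310:430],(480,520),interpolation=2);b=cv2.resize(snapshot("top")[145:245,365:440],(320,520),interpolation=2)
cv2.imwrite("pics/g.png",np.hstack([a,b]))
E
```

```text
clock: 5.45
tool_pos: [602.6, -204.3, 207.2]
tool_rot: [-3.0, -0.248, -0.75]
wrist_force: [0.8, -0.2, -0.3]
grip_width: 88.0
grasp_force: 0.0
[ 0.9   0.47 -0.65  1.95  0.1   0.38 -1.13]
turn [ 0.001  0.002 -0.001] shift [-0.3 -0.5 -0.9] zt [ 0.463  0.077 -0.883]
```

View pics/g.png

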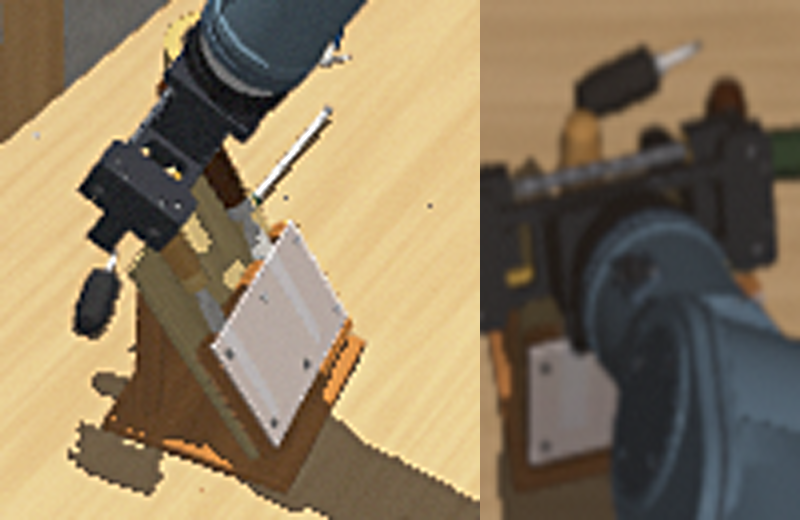

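The picture shows the fingers astride the pale handle, just clear of the dark one. I'll close gently and watch the wrist force.

```bash
python3 -m pendant '{"translation":[[0,0,0],[0,0,0],[0,0,0],[0,0,0]],"delta_rot":[[0,0,0],[0,0,0],[0,0,0],[0,0,0]],"gripper":[0.2,0.4,1,1]}' 15; python3 -m pendant '{"translation":[[0,0,0],[0,0,0],[0,0,0]],"delta_rot":[[0,0,0],[0,0,0],[0,0,0]],"gripper":[1,1,1]}' 40; python3 st.py 62 0
```

```text
clock: 6.05
tool_pos: [602.1, -203.9, 205.8]
tool_rot: [-2.999, -0.248, -0.749]
wrist_force: [-0.2, 0.1, -0.8]
grip_width: 50.1
grasp_force: 0.0
clock: 6.42
tool_pos: [602.2, -204.1, 205.8]
tool_rot: [-3.0, -0.249, -0.749]
wrist_force: [-0.1, -0.5, -0.4]
grip_width: 25.3
grasp_force: 40.0
[ 0.9   0.47 -0.65  1.95  0.11  0.38 -1.13]
turn [ 0.     0.001 -0.001] shift [ 0.1 -0.8  0.4] zt [ 0.463  0.077 -0.883]
```

```bash
python3 -m pendant '{"translation":[[3,0.5,4],[8,1.4,12],[13,2.1,18]],"delta_rot":[[0,0,0],[0,0,0],[0,0,0]],"gripper":[1,1,1]}' 50;  python3 -m pendant '{"translation":[[14,2.4,21],[15,2.4,21],[15,2.4,22],[14,2,20],[0,0,0]],"delta_rot":[[0,0,0],[0,0,0],[0,0,0],[0,0,0],[0,0,0]],"gripper":[1,1,1,1,1]}';python3 st.py 62 0
```

```text
clock: 6.8
tool_pos: [626.3, -199.6, 240.3]
tool_rot: [-2.999, -0.248, -0.748]
wrist_force: [-0.5, 0.4, -1.8]
grip_width: 25.0
grasp_force: 49.9
clock: 7.42
tool_pos: [686.2, -189.6, 326.5]
tool_rot: [-2.998, -0.251, -0.755]
wrist_force: [-0.2, 0.4, -0.8]
grip_width: 25.0
grasp_force: 50.0
[ 0.79  0.43 -0.64  1.66  0.1   0.67 -1.22]
turn [ 0.     0.005 -0.003] shift [ -83.9  -15.2 -120.3] zt [ 0.463  0.077 -0.883]
```

```bash
cat > fin.py <<'E'
from h import *
import sys
from bench import bot
up=float(sys.argv[1]); psi=-40
q=bot.sense();print(q["joint_positions"].round(2))
Hf=Ro.from_euler('z',psi,degrees=True).as_matrix();a=np.radians(117); zt=Hf@[np.cos(a),0,-np.sin(a)]; yt=-Hf[:,1]; R=Ro.from_matrix(np.c_[np.cross(yt,zt),yt,zt])
g=np.array([537,198.5,104+up])+220*Hf[:,0]
print("turn",(R*Ro.from_rotvec(q["tool_rot"]).inv()).as_rotvec().round(3),"shift",(g+19*zt-q["tool_pos"]).round(1))
E
python3 fin.py 150
```

```text
[ 0.79  0.43 -0.64  1.66  0.1   0.67 -1.22]
turn [ 0.262  0.958 -0.796] shift [ 12.8 252.2 -89.4]
```

```bash
python3 -m pendant '{"translation":[[0,20,10],[0,30,10],[2,35,0],[2,35,0],[2,35,0],[2,35,-10],[2,30,-20],[0,20,-20]],"delta_rot":[[0.01,0.04,-0.03],[0.026,0.096,-0.08],[0.03,0.11,-0.09],[0.03,0.11,-0.09],[0.03,0.11,-0.09],[0.03,0.11,-0.09],[0.03,0.11,-0.09],[0.03,0.11,-0.09]],"gripper":[1,1,1,1,1,1,1,1]}';python3 fin.py 150
```

```text
clock: 8.43
tool_pos: [693.7, 51.6, 292.6]
tool_rot: [-2.855, 0.792, 0.439]
wrist_force: [0.5, -1.4, -2.2]
grip_width: 25.3
grasp_force: 50.0
[ 0.18  0.78 -0.42  1.08  0.03  1.55 -2.28]
turn [ 0.037  0.157 -0.142] shift [  5.2  11.1 -55.6]
```

```bash
python3 -m pendant '{"translation":[[2,4,-30],[2,4,-35],[1,3,-35],[0,0,-30],[0,0,-10],[0,0,0],[0,0,0],[0,0,0]],"delta_rot":[[0.018,0.08,-0.07],[0.019,0.077,-0.072],[0,0,0],[0,0,0],[0,0,0],[0,0,0],[0,0,0],[0,0,0]],"gripper":[1,1,1,1,1,1,1,1]}';python3 fin.py 0
python3 - <<'E'
from h import *
from bench import snapshot
S=snapshot("scene");T=snapshot("top");cv2.imwrite("pics/s2.png",S);cv2.imwrite("pics/t2.png",T)
a=cv2.resize(S[150:310,200:340],(490,560),interpolation=2);b=cv2.resize(T[120:280,220:305],(297,560),interpolation=2)
cv2.imwrite("pics/f.png",np.hstack([a,b]))
E
```

```text
clock: 9.43
tool_pos: [699.8, 60.4, 155.2]
tool_rot: [-2.735, 0.993, 0.647]
wrist_force: [0.4, -0.8, -1.5]
grip_width: 25.2
grasp_force: 50.0
[ 0.17  0.98 -0.39  1.05 -0.01  1.48 -2.37]
turn [ 0.001  0.006 -0.001] shift [ -0.9   2.3 -68.2]
```

View pics/f.png

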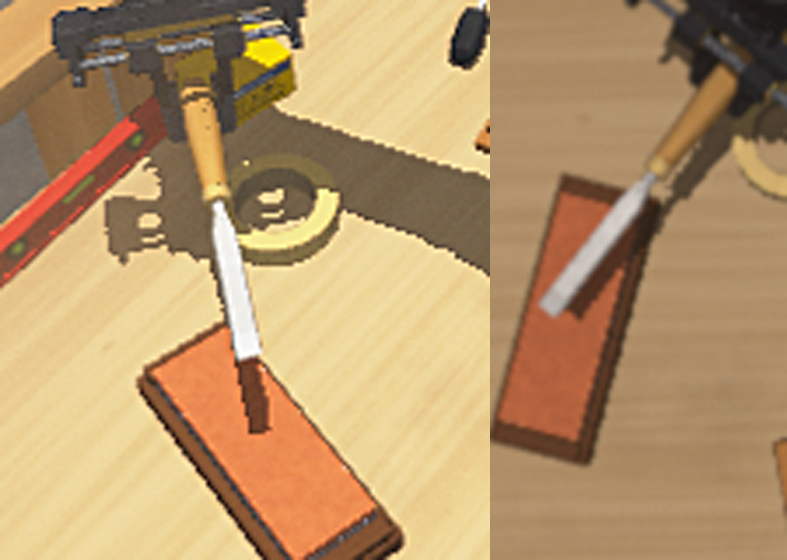

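The edge is at (249,359) in the scene half and (548,311) in the top half. The ferrule is at (217,199) and (657,170). I'll triangulate both.

```bash
python3 - <<'E'
from h import *
s=lambda u,v:(u/3.5+200-.4,v/3.5+150-.4); t=lambda u,v:((u-490)/3.494+220-.4,v/3.5+120-.4)
E,e=two(s(249,359),t(548,311));F,f=two(s(217,199),t(657,170));print(E.round(1),e,F.round(1),f)
from bench import bot
q=bot.sense();R=Ro.from_rotvec(q["tool_rot"]);g=q["tool_pos"]-19*R.as_matrix()[:,2];print("grip",g.round(1))
d=g-E;print(np.linalg.norm(d),"elev deg (level expects 2.1)",np.degrees(np.arcsin(d[2]/np.linalg.norm(d))),np.degrees(np.arctan2(d[1],d[0])))
v=E[:2]-[537,198.5];a=np.radians(-16.35);print("along,across",v@[np.cos(a),np.sin(a)],v@[-np.sin(a),np.cos(a)])
E
```

```text
[530.8 197.5 156.2] 2.539298163383651 [636.7 109.9 169.1] 2.6821116885350227
grip [706.   54.8 171.7]
226.46496672615677 elev deg (level expects 2.1) 3.9168463420112847 -39.14340767650429
along,across -5.64286078984648 -2.742046880620552
```

```bash
python3 -m pendant '{"translation":[[2,1,-8],[2,1,-14],[1,0,-14],[0,0,-12],[0,0,-7],[0,0,-3],[0,0,0],[0,0,0]],"delta_rot":[[0,0,0],[0,0,0],[0,0,0],[0,0,0],[0,0,0],[0,0,0],[0,0,0],[0,0,0]],"gripper":[1,1,1,1,1,1,1,1]}';python3 -m pendant '{"translation":[[0,0,0],[0,0,0],[0,0,0],[0,0,0]],"delta_rot":[[0,0,0],[0,0,0],[0,0,0],[0,0,0]],"gripper":[1,1,1,1]}'
python3 - <<'E'
from h import *
from bench import snapshot
S=snapshot("scene");T=snapshot("top")
a=cv2.resize(S[150:310,200:340],(490,560),interpolation=2);b=cv2.resize(T[120:280,220:305],(297,560),interpolation=2)
cv2.imwrite("pics/f2.png",np.hstack([a,b]))
E
python3 fin.py 0
```

```text
clock: 10.52
tool_pos: [704.5, 62.3, 96.4]
tool_rot: [-2.735, 0.993, 0.649]
wrist_force: [0.0, -0.5, -1.1]
grip_width: 25.1
grasp_force: 50.0
clock: 11.02
tool_pos: [704.1, 62.3, 95.8]
tool_rot: [-2.735, 0.993, 0.65]
wrist_force: [-0.1, -0.6, -1.6]
grip_width: 25.1
grasp_force: 50.0
[ 0.16  1.05 -0.38  1.05  0.    1.41 -2.36]
turn [ 0.001  0.004 -0.001] shift [-5.2  0.3 -8.7]
```

View pics/f2.png

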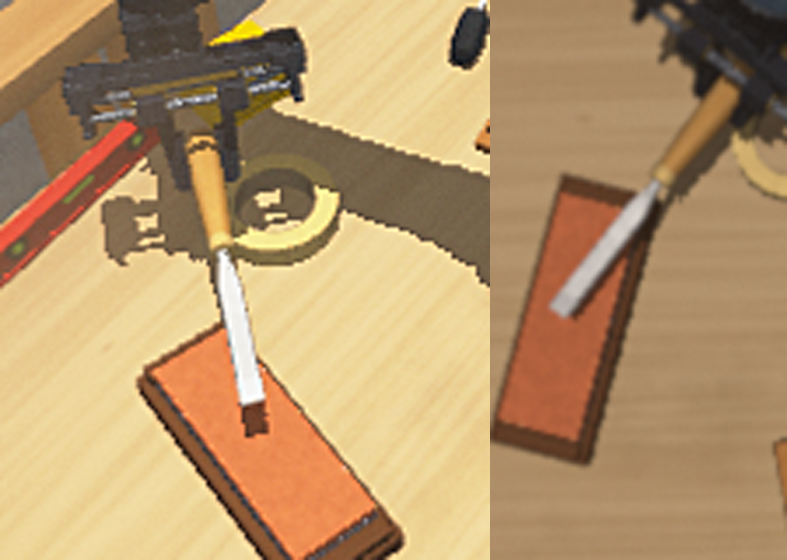

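The chisel is level over the stone's middle, with the edge at (252,403) in the scene half and (562,311) in the top half. The shadow gap confirms it is hovering clear. Handing in.

```bash
python3 -c "
from h import *
E,e=two((252/3.5+199.6,403/3.5+149.6),(72/3.494+219.6,311/3.5+119.6));print(E,e)
v=E[:2]-[537,198.5];a=np.radians(-16.35);A=v@[np.cos(a),np.sin(a)];B=v@[-np.sin(a),np.cos(a)];print(A,B)
from bench import bot
if abs(A)<40 and abs(B)<20 and 75<E[2]<125: print(bot.sign_off())"
```

```text
[536.91101219 197.28323851  93.86298192] 3.807830538405751
0.2571343129325059 -1.1926060994058185
the job is handed in; nothing more can be done
None
```

The job is handed in: the pale chisel is held level and motionless, its edge measured about 48 mm above the stone's top and within 2 mm of its centre; I did not re-measure the dark chisel, tape roll or sanding block afterwards.

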